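Angle a square bar past the post into the stock bay

ROBOT

A 7-joint arm with a two-finger parallel gripper is mounted at the origin on the work surface. World frame = base frame: x ahead of the robot, y to its left, z up, the work surface at z = 0. Lengths are in m, angles in rad, forces in N, time in s.
With the tool pointing down it reaches from about 0.35 to 0.9 m from the base axis. Payload 7.2 kg.
Tool frame: the origin (TCP) lies between the finger pads; the fingertips stand 11 mm ahead of it and the grasp point (between the pads) lies 8 mm behind it; z points along the fingers, y is the direction in which the jaws open and shut (so a half turn about z gives the same grasp; the last joint's range is limited). The gripper opens to 85 mm and grips with 20 to 120 N. Pads are 22 mm wide; open, the fingers measure 114 mm over their backs; the gripper's body (76 mm by 85 mm) begins 54 mm behind the grasp point. The pads swing forward as they close: fully open they stand 13 mm farther back than shut.
Start: joints at [-1.38, 0.411, -0.013, 1.596, 0.006, 1.134, -0.082], TCP at [0.16, 0.604, 0.242] pointing down, gripper open.
Joint ranges: [-2.95, 2.95], [-0.29, 1.99], [-1.47, 1.44], [0.14, 2.54], [-1.03, 4.17], [0.13, 1.85], [-2.86, 2.86]. Speed limits (rad/s): [2.39, 2.39, 3.01, 3.01, 3.14, 3.14, 3.14].

INTERFACE

Orientations are given as a unit quaternion [x, y, z, w].
In Python, from station import r gives the robot as it stands. The module is installed in compiled form; this text tells all that it offers.
- The arm moves only by the tool drive_tool, never from a script. Its argument "moves" is a list of rows, each a list of 7 numbers: the shift along the world's x, y, z in cm, then the turn, a rotation vector about the world's x, y, z in rad, then the closure, from 0 (fully open) to 1 (shut). A call has 1 to 12 rows; each row shifts and turns the commanded pose from where the row before left it; what a row does not reach is not made up. A row lasts 1/8 s, in which the tool goes at most 62.5 mm and 10.7 degrees, less where a joint would pass 70% of its speed; a pose out of reach is approached as far as the arm can. A call with a gripper value outside its range is refused whole. The fingers move at their own pace and stop on an object; "squeeze" is the grip in N (left out, the last holds). Time passes only in rows, so rows that do not move let the fingers close. It gives the time, the measured TCP pose, the force and the opening at its end, in the units of the state.
- r.get_state(): the state, without advancing time (a new reading comes with each control period).
- r.camera(name): name is "scene" or "top" or "wrist"; returns a dict with "img" (420x560x3 uint8, red, green, blue), "depth" (420x560 float32, m along the optical axis (not along the pixel's ray), 0 where there is no reading), "intrinsics" (3x3 intrinsics, pixels), "D" ([k1, k2, p1, p2, k3] as OpenCV has them; the pictures are not rectified), "extrinsics" (4x4, takes a point from world to camera coordinates); the wrist camera has in their place "tool_from_camera" (4x4, takes a point from camera to tool coordinates, whose origin is the TCP and whose axes are the flange's). Camera axes: x right, y down, z forward; pixel columns grow to the right and rows downward; lengths in m; the calibration is good to about 2 mm. A picture is of the moment at which its call begins: read the wrist's pose just before it.
- r.finish_job(): hands the job in, once; it reports no verdict.
The state is a dict: "clock": time; "q": joint angles; "qd": joint speeds; "tau": joint torques, N m; "ee_pos": TCP position; "tool_rot": TCP orientation; "force": force on the tool from outside, world axes, zero at the start; "wrist_torque": the same for the moment, N m; "opening": finger opening in m.
Only numpy, scipy, OpenCV 4.12 (cv2) and the standard library are available. Lean on these libraries where they do the work, as an engineer would, in place of code of your own. Each camera call takes 0.05 s, during which the arm holds its last target. There are 200 camera calls.

TASK

Put the loose aluminium bar away in the blue stock bay by pushing it across the bench with the fingertips: work one end in at a slant behind the yellow post, then push the other end in, until the whole bar lies flat along the bay's back wall, touching it at both ends. Never lift the bar off the bench, leave the jar, the screwdriver and the wooden case alone, and finish with your fingers clear of everything.

Things in the scene. Friction and masses are not known exactly. Their poses are not given: they have to be found in the camera images.
- bar: Loose square aluminium bar, 260 x 25 x 25 mm, 0.35 to 0.57 kg, one end painted red for 30 mm. It lies on the bench in front of the bay, within 0.25 rad of parallel to its back wall, and slides under a few newtons. Origin: centre of its underside; x along its length towards the red end, z up. Either end may go in first.
- bar_red_end (a point): Centre of the bar's red end face, 130 mm along +x from the bar's origin and 12.5 mm above its underside.
- bar_plain_end (a point): Centre of the bar's other end face, 130 mm along -x from the bar's origin and 12.5 mm above its underside.
- bay: Fixed blue bay: back wall and two end walls, 12 mm thick, 35 mm high, open on top and towards the robot; floor is the bench. Origin: at bench height, middle of the back wall's inner face. x points through the back wall, away from the robot; y along it. Inner faces of the end walls at y = -170 and 170 mm; they end at the mouth, x = -85 mm. A bar lies home with its centre line at x = -12.5 mm.
- post: Fixed yellow post with black band, 24 mm diameter, 55 mm high, in the bay's mouth: 76 to 84 mm in front of the back wall, 62 to 78 mm from the bay's middle, on its +y or its -y side. The gap to the farther end wall is shorter than the bar; the space behind the post is over 60 mm deep. Origin: centre of its foot.
- socket: The other, empty post socket, on the opposite side of the mouth: a flat steel ring 40 mm across with a black plug, only 1.6 mm high and no obstacle (things slide over it freely). Origin: its centre.
- grease: Bystander: small closed jar, 52 mm diameter, 60 mm high, standing to the left of the work. Origin: centre of its underside.
- screwdriver: Bystander: screwdriver lying on the bench to the right of the work, roughly along x with its handle towards the robot, 200 mm long, handle 26 mm thick. Origin: bench height, under its middle; x towards the tip.
- case: Bystander: closed wooden case 70 x 160 x 45 mm, lying behind the bay. Origin: centre of its underside.

How it is judged:
By the outcome, as a careful person would: the job done as asked, in the order asked, and still so for the second after the job is handed in, with the robot touching nothing.
It also fails if it takes over 72 s, if anything falls off the work surface, if the arm or the gripper's body presses on something with over 40 N, if the wrist force passes 120 N, or if a joint passes its speed limit or range.

## Working session

There is one attempt and no reset: what is moved stays moved. The work goes in short steps, Python scripts to look and compute and a tool call to move; the robot and the scene stay as the last step left them, time stands still between calls to the robot, and variables do not carry over. Pictures are saved under pics/ and viewed, about 8 in all and at most 12, crops included, and the job is handed in when it is done.

Besides the shell and the picture viewer there is one more tool, called after "Emit:" as a command line: name --pt "numbers of a row" for each row, then --argument value for the rest. drive_tool: Moves the arm, as the interface text tells. Its arguments: {"type":"object","properties":{"moves":{"type":"array"},"squeeze":{"type":"number"}},"required":["moves"]}

```bash
mkdir -p pics
cat > h.py <<'E'
import numpy as np, cv2
from station import r
def shot(n,f=None):
    c=r.camera(n)
    if f: cv2.imwrite('pics/'+f,cv2.cvtColor(c['img'],cv2.COLOR_RGB2BGR))
    return c
def cast(c,uv,z):
    uv=np.array(uv,float).reshape(-1,1,2)
    n=cv2.undistortPoints(uv,np.array(c['intrinsics']),np.array(c['D']))[:,0]
    E=np.array(c['extrinsics']);R=E[:3,:3];o=-R.T@E[:3,3]
    d=np.c_[n,np.ones(len(n))]@R
    return o+d*((z-o[2])/d[:,2])[:,None]
E
python3 - <<'E'
from h import *
s=r.get_state();print(s['clock'],s['ee_pos'],s['tool_rot'],s['force'],s['opening'])
c=shot('top','top0.png');np.save('pics/top0.npy',c,allow_pickle=True)
print(np.round(cast(c,[[0,0],[559,0],[0,419],[559,419],[280,210]],0),3))
E
```

```text
0.0 [0.15987599 0.60371598 0.24145992] [ 1.29027535e-01  9.91640695e-01 -7.90681287e-04 -4.39302985e-05] [ 0.78795744 -0.40775753  0.00412073] 0.08543684114682114
[[ 1.154  0.722  0.   ]
 [ 1.131 -0.726  0.   ]
 [ 0.099  0.684  0.   ]
 [ 0.085 -0.664  0.   ]
 [ 0.598  0.     0.   ]]
```

View pics/top0.png

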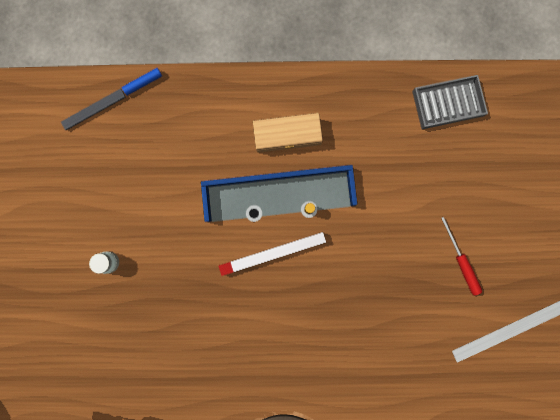

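Top view: bay around (280,190) opening downward. The post is at (309,209) on the -y side, the socket at (254,213). The bar runs from its red end (225,268) to its plain end (323,239), so the plain end goes in first. Measuring next.

```bash
cat >> h.py <<'E'
def mask(c,lo,hi):
    return cv2.inRange(cv2.cvtColor(c['img'],cv2.COLOR_RGB2HSV),np.array(lo),np.array(hi))
def bigs(m,amin=15):
    cs=cv2.findContours(m,cv2.RETR_EXTERNAL,cv2.CHAIN_APPROX_NONE)[0]
    return [k for k in cs if cv2.contourArea(k)>amin]
def win(m,x0,x1,y0,y1):
    o=np.zeros_like(m);o[y0:y1,x0:x1]=m[y0:y1,x0:x1];return o
def bar(c,box=(190,370,165,330)):
    # white/bright top of bar + red end, top plane z=.025
    w=win(mask(c,(0,0,190),(180,60,255)),*box); rd=win(mask(c,(0,150,90),(6,255,255))|mask(c,(174,150,90),(180,255,255)),*box)
    k=max(bigs(w),key=lambda k:max(cv2.minAreaRect(k)[1])); 
    kr=max(bigs(rd,8),key=cv2.contourArea)
    R=cast(c,kr.reshape(-1,2),.025)[:,:2]; W=cast(c,k.reshape(-1,2),.025)[:,:2]
    ra=cv2.minAreaRect(np.r_[W].astype(np.float32)); B=cv2.boxPoints(ra)
    # axis from white part's long side
    e1,e2=B[1]-B[0],B[2]-B[1]; d=e1 if np.linalg.norm(e1)>np.linalg.norm(e2) else e2; d/=np.linalg.norm(d)
    if d@(R.mean(0)-W.mean(0))<0: d=-d
    n=np.array([-d[1],d[0]]); t=np.r_[W@d,R@d]
    mid=(W@n).min()/2+(W@n).max()/2
    L=t.max()-t.min(); tc=(t.max()+t.min())/2
    cen=d*tc+n*mid
    return cen,d,L,ra[1]
E
python3 - <<'E'
from h import *
c=np.load('pics/top0.npy',allow_pickle=True).item()
print(bar(c))
b=win(mask(c,(105,150,60),(130,255,255)),195,365,160,230)
k=max(bigs(b),key=cv2.contourArea)
P=cast(c,k.reshape(-1,2),.035)[:,:2].astype(np.float32)
ra=cv2.minAreaRect(P);print('bay',ra,cv2.boxPoints(ra))
y=win(mask(c,(18,120,150),(32,255,255)),295,325,195,225)
for k in bigs(y,5): print('post',cast(c,np.mean(k.reshape(-1,2),0),.055),k.reshape(-1,2).mean(0),cv2.contourArea(k))
s=win(mask(c,(0,0,0),(180,255,50)),243,265,204,224)
for k in bigs(s,5): print('sock',cast(c,k.reshape(-1,2).mean(0),0),k.reshape(-1,2).mean(0))
im=c['img'][160:290,190:370]
cv2.imwrite('pics/crop0.png',cv2.resize(im[...,::-1],None,fx=4.4,fy=4.4,interpolation=cv2.INTER_CUBIC))
E
```

```text
(array([0.49309767, 0.02055611]), array([-0.29316267,  0.95606256], dtype=float32), np.float64(0.2599690811727218), (0.025728683918714523, 0.229217991232872))
bay ((0.6369357705116272, 0.0030036121606826782), (0.09366399794816971, 0.3615535497665405), 5.473628997802734) [[ 0.57307345  0.1784889 ]
 [ 0.6075612  -0.18141605]
 [ 0.7007981  -0.17248167]
 [ 0.66631037  0.18742327]]
post [[ 0.59827054 -0.06917284  0.055     ]] [309.53846154 207.76923077] 65.0
sock [[0.59120946 0.06476119 0.        ]] [253.5 213. ]
```

View pics/crop0.png

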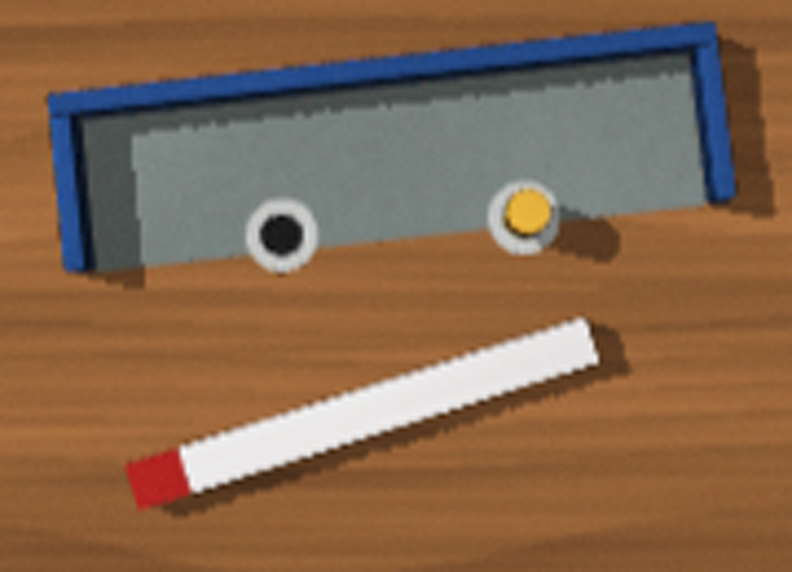

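Bay frame: origin is about (0.673, 0.0065) and yaw 5.5°. In bay coordinates the post is at (-81,-68) mm, and the bar's centre is at (-178,31) mm, slanted 0.20 rad with the plain end nearer the bay.

Plan:
- **A:** push the plain end face so the bar shifts +y.
- **B:** push the bar's front side to bring the plain end beside and behind the post, at 0.3 rad.
- **C:** push the red end along the bar's axis so the plain end goes behind the post.
- **D:** push the red end in.

Emit:
drive_tool --pt "2.5 -5 0 0 0 -0.085 0.5" --pt "2.5 -5 0 0 0 -0.085 1" --pt "2.5 -5 0 0 0 -0.085 1" --pt "2.5 -5 0 0 0 -0.085 1" --pt "2.5 -5 0 0 0 -0.085 1" --pt "2.5 -5 0 0 0 -0.085 1" --pt "2.5 -5 0 0 0 -0.085 1" --pt "2.5 -5 0 0 0 -0.085 1" --pt "2.5 -5 0 0 0 -0.085 1" --pt "2.5 -5 0 0 0 -0.085 1" --pt "2.5 -5 0 0 0 -0.085 1" --pt "2.5 -5 0 0 0 -0.085 1" --squeeze 20

```text
clock: 1.55
ee_pos: [0.4603, 0.0026, 0.2423]
tool_rot: [0.598, 0.802, 0.0, -0.0]
force: [0.1, 0.6, 0.1]
opening: 0.0001
```

Emit:
drive_tool --pt "2 -3.5 0 0 0 0.008 1" --pt "2 -3.5 0 0 0 0 1" --pt "2 -3.5 -2 0 0 0 1" --pt "2.2 -3.6 -4 0 0 0 1" --pt "0 0 -5 0 0 0 1" --pt "0 0 -5 0 0 0 1" --pt "0 0 -4 0 0 0 1" --pt "0 0 -2.2 0 0 0 1" --pt "0 0 0 0 0 0 1"

```text
clock: 2.68
ee_pos: [0.5403, -0.1366, 0.0185]
tool_rot: [0.594, 0.805, -0.001, -0.002]
force: [0.0, -0.3, -0.0]
opening: -0.0001
```

Run:
```python
from h import *
c=shot('top')
cv2.imwrite('pics/c1.png',cv2.resize(c['img'][150:300,190:390][...,::-1],None,fx=4,fy=4,interpolation=cv2.INTER_CUBIC))
```

```text
(no output)
```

View pics/c1.png

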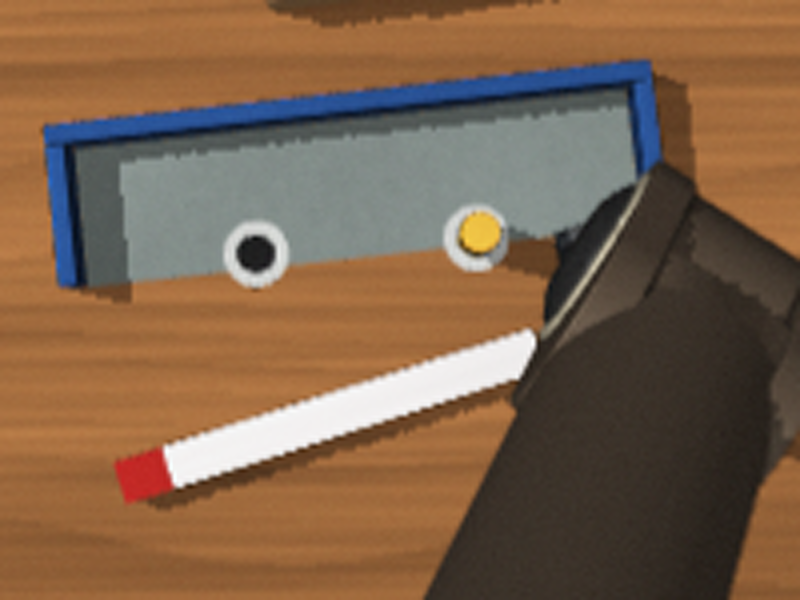

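Tool is just off the plain end, and the bar is undisturbed (red end at (145,475), post at (480,233)). Pushing along the bar's axis.

Emit:
drive_tool --pt "-0.3 0.96 0 0 0 0 1" --pt "-0.23 0.76 0 0 0 0 1" --pt "-0.23 0.76 0 0 0 0 1" --pt "-0.23 0.76 0 0 0 0 1" --pt "-0.23 0.76 0 0 0 0 1" --pt "-0.23 0.76 0 0 0 0 1" --pt "-0.23 0.76 0 0 0 0 1" --pt "-0.23 0.76 0 0 0 0 1" --pt "-0.23 0.76 0 0 0 0 1" --pt "-0.23 0.76 0 0 0 0 1" --pt "-0.23 0.76 0 0 0 0 1" --pt "-0.1 0.38 0 0 0 0 1"

```text
clock: 4.22
ee_pos: [0.5146, -0.0467, 0.0202]
tool_rot: [0.593, 0.805, -0.0, -0.0]
force: [1.3, -1.8, 0.8]
opening: -0.0003
```

```bash
cat >> h.py <<'E'
O=np.array([.673,.0065]);ux=np.array([.9954,.0954]);uy=np.array([-.0954,.9954])
def bay(p): p=np.asarray(p)[:2]-O; return np.round(1000*np.array([p@ux,p@uy]),1)
def wld(x,y): return np.round(O+x/1000*ux+y/1000*uy,4)
E
python3 - <<'E'
from h import *
c=shot('top')
cen,d,L,sz=bar(c);print(cen,d,L,sz)
red=cen+d*L/2;print('red',bay(red),'plain by length',bay(red-.26*d),'cen',bay(red-.13*d),'slant',np.arcsin(-(d@ux)),np.degrees(np.arctan2(d[1],d[0])))
E
```

```text
[0.46269691 0.11688279] [-0.29648748  0.95503676] 0.19939709083369117 (0.025898950174450874, 0.16848763823509216)
red [-219.1  227.5] plain by length [-166.1  -27. ] cen [-192.6  100.3] slant 0.20545553074451395 107.24675
```

Emit:
drive_tool --pt "0.6 -1.9 0 0 0 0 1" --pt "0 0 5 0 0 0 1" --pt "0 0 5 0 0 0 1" --pt "-1 1.6 0 0 0 0.175 0" --pt "-1 1.6 0 0 0 0.175 0" --pt "-1 1.6 0 0 0 0.175 0" --pt "-1 1.6 0 0 0 0.175 0" --pt "-1 1.6 0 0 0 0.175 0" --pt "-1 1.6 0 0 0 0.175 0" --pt "-1 1.6 0 0 0 0.175 0" --pt "-1 1.6 0 0 0 0.175 0" --pt "-1 1.3 0 0 0 0.175 0"

```text
clock: 5.78
ee_pos: [0.4299, 0.0755, 0.1201]
tool_rot: [-0.155, 0.988, 0.0, -0.001]
force: [0.4, -0.1, 0.7]
opening: 0.0853
```

Emit:
drive_tool --pt "0 0 -5 0 0 0 0" --pt "0 0 -4 0 0 0 0" --pt "0 0 -2 0 0 0 0" --pt "0 0 0 0 0 0 0" --pt "1.5 0.25 0 0 0 0 0"

```text
clock: 6.4
ee_pos: [0.4457, 0.0772, 0.0108]
tool_rot: [-0.152, 0.988, 0.0, -0.001]
force: [0.2, -0.2, -0.8]
opening: 0.0854
```

Emit:
drive_tool --pt "0.8 0.13 0 0 0 0 0" --pt "0.8 0.13 0 0 0 0.01 0" --pt "0.8 0.13 0 0 0 0.01 0" --pt "0.8 0.13 0 0 0 0.01 0" --pt "0.8 0.13 0 0 0 0.01 0" --pt "0.8 0.13 0 0 0 0.01 0" --pt "0.8 0.13 0 0 0 0.01 0" --pt "0.8 0.13 0 0 0 0.01 0" --pt "0 0 0 0 0 0 0"

```text
clock: 7.52
ee_pos: [0.5113, 0.0877, 0.0104]
tool_rot: [-0.186, 0.983, -0.0, 0.001]
force: [0.1, -0.8, 0.0]
opening: 0.0853
```

Run:
```python
from h import *
s=r.get_state();print(bay(s['ee_pos']))
c=shot('top')
cv2.imwrite('pics/c2.png',cv2.resize(c['img'][150:300,190:390][...,::-1],None,fx=4,fy=4,interpolation=cv2.INTER_CUBIC))
```

```text
[-153.2   96.3]
```

View pics/c2.png

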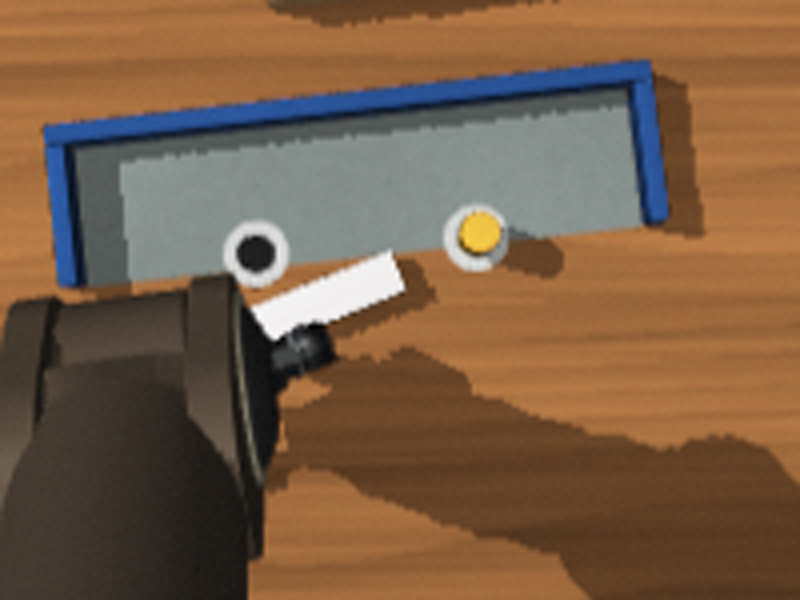

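Plain end at crop (398,272) now sits just left of the post (480,233), slanted as intended. Measuring the visible part.

```bash
cat >> h.py <<'E'
def plain(c,box=(190,370,165,330)):
    w=win(mask(c,(0,0,190),(180,60,255)),*box)
    k=[k for k in bigs(w) if True]
    best=max(k,key=cv2.contourArea)
    W=cast(c,best.reshape(-1,2),.025)[:,:2]; ra=cv2.minAreaRect(W.astype(np.float32));B=cv2.boxPoints(ra)
    print('corners',[list(bay(b)) for b in B],'size',ra[1])
E
python3 - <<'E'
from h import *
plain(shot('top'))
E
```

```text
corners [[np.float64(-133.1), np.float64(62.2)], [np.float64(-108.6), np.float64(-22.1)], [np.float64(-83.9), np.float64(-15.0)], [np.float64(-108.3), np.float64(69.4)]] size (0.025752417743206024, 0.08780960738658905)
```

Emit:
drive_tool --pt "0.8 0.05 0 0 0 0.005 0" --pt "0.8 0.05 0 0 0 0.005 0" --pt "0.8 0.05 0 0 0 0.005 0" --pt "0.8 0.05 0 0 0 0.005 0" --pt "0 0 0 0 0 0 0" --pt "-1.9 -0.6 0 0 0 0 0" --pt "0 0 5 0 0 0 0" --pt "0 0 5 0 0 0 1"

```text
clock: 8.62
ee_pos: [0.5227, 0.0833, 0.1113]
tool_rot: [-0.196, 0.981, -0.0, -0.0]
force: [0.6, 0.8, 0.4]
opening: 0.0698
```

Run:
```python
from h import *
c=shot('top')
plain(c)
s=r.get_state();print(s['ee_pos'],s['q'],bay(s['ee_pos']))
```

```text
corners [[np.float64(-102.6), np.float64(69.5)], [np.float64(-74.7), np.float64(-22.2)], [np.float64(-35.4), np.float64(-10.3)], [np.float64(-63.3), np.float64(81.4)]] size (0.04108884185552597, 0.0958210676908493)
[0.5262334  0.08373379 0.11774715] [-0.40116917  0.39966227  0.19279205  1.96530761 -0.10706839  0.77759267
  1.81652185] [-138.7   90.9]
```

Emit:
drive_tool --pt "-0.3 2 0 0 0 -0.175 1" --pt "-0.3 2 0 0 0 -0.175 1" --pt "-0.3 2 0 0 0 -0.175 1" --pt "-0.3 2 0 0 0 -0.175 1" --pt "-0.3 2 0 0 0 -0.175 1" --pt "-0.3 2 0 0 0 -0.175 1" --pt "-0.3 2 0 0 0 -0.175 1" --pt "-0.3 2 0 0 0 -0.175 1" --pt "-0.3 2 0 0 0 -0.175 1"

```text
clock: 9.8
ee_pos: [0.4961, 0.2643, 0.1104]
tool_rot: [0.559, 0.829, 0.0, 0.0]
force: [-0.2, 0.3, -0.1]
opening: -0.0001
```

Run:
```python
from h import *
c=shot('top')
s=r.get_state();print(s['ee_pos'],s['tool_rot'],bay(s['ee_pos']))
plain(c)
cv2.imwrite('pics/c3.png',cv2.resize(c['img'][150:300,170:370][...,::-1],None,fx=4,fy=4,interpolation=cv2.INTER_CUBIC))
```

```text
[0.49524939 0.26782693 0.11013271] [ 5.61110169e-01  8.27740466e-01  9.64837635e-04 -4.10338310e-04] [-152.   277.1]
corners [[np.float64(-142.2), np.float64(196.9)], [np.float64(-74.6), np.float64(-22.3)], [np.float64(-35.1), np.float64(-10.1)], [np.float64(-102.8), np.float64(209.1)]] size (0.0413125716149807, 0.22943487763404846)
```

View pics/c3.png

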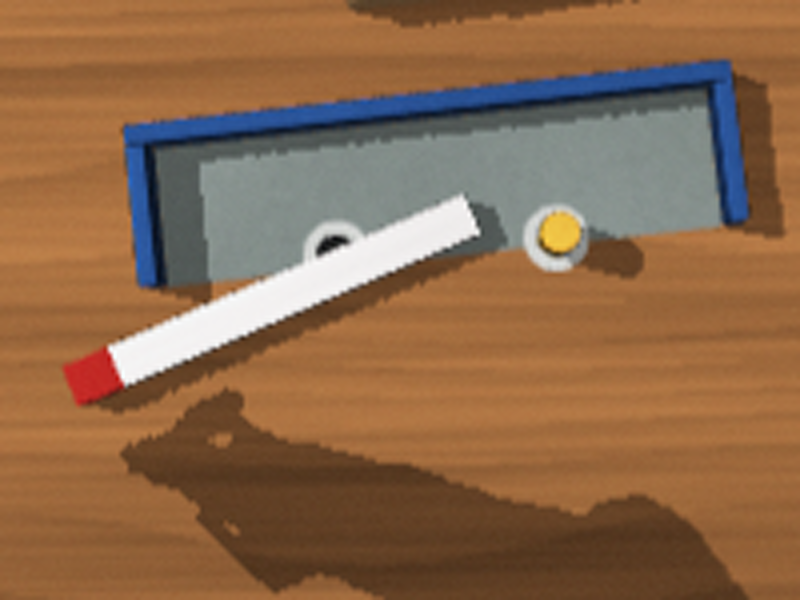

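Emit:
drive_tool --pt "-0.18 -0.07 -4 0 0 0.015 1" --pt "0 0 -4 0 0 0 1" --pt "0 0 -1 0 0 0 1" --pt "0 0 0 0 0 0 1" --pt "0.58 -1.39 0 0 0 0 1" --pt "0.58 -1.39 0 0 0 0 1" --pt "0 0 0 0 0 0 1"

```text
clock: 10.72
ee_pos: [0.5071, 0.2329, 0.0212]
tool_rot: [0.552, 0.834, 0.0, 0.001]
force: [0.2, 0.9, 0.5]
opening: 0.0003
```

Run:
```python
from h import *
s=r.get_state();p=bay(s['ee_pos'])-[-139.4,229.9];print(s['ee_pos'],s['tool_rot'],p,'lat',p@[.956,.295],'along',p@[-.295,.956])
```

```text
[0.50710826 0.23289106 0.02124345] [5.51748900e-01 8.34009901e-01 4.75749708e-04 6.41006369e-04] [-4.1 11.3] lat -0.5860999999999996 along 12.012299999999982
```

Emit:
drive_tool --pt "0.31 -0.74 0 0 0 0 1" --pt "0.31 -0.74 0 0 0 0 1" --pt "0.31 -0.74 0 0 0 0 1" --pt "0.31 -0.74 0 0 0 0 1" --pt "0.31 -0.74 0 0 0 0 1" --pt "0.31 -0.74 0 0 0 0 1" --pt "0.31 -0.74 0 0 0 0 1" --pt "0.31 -0.74 0 0 0 0 1" --pt "0.31 -0.74 0 0 0 0 1"

```text
clock: 11.85
ee_pos: [0.5338, 0.1679, 0.0203]
tool_rot: [0.55, 0.835, -0.0, -0.0]
force: [-1.3, 3.1, 1.9]
opening: 0.0003
```

Run:
```python
from h import *
s=r.get_state();p=bay(s['ee_pos'])-[-139.4,229.9];print('lat',p@[.956,.295],'along',p@[-.295,.956])
c=shot('top')
plain(c)
cv2.imwrite('pics/c4.png',cv2.resize(c['img'][150:300,190:390][...,::-1],None,fx=4,fy=4,interpolation=cv2.INTER_CUBIC))
```

```text
lat -0.93719999999999 along -58.344500000000004
corners [[np.float64(-117.0), np.float64(117.2)], [np.float64(-51.3), np.float64(-87.6)], [np.float64(-13.1), np.float64(-75.4)], [np.float64(-78.9), np.float64(129.4)]] size (0.04004811495542526, 0.21511445939540863)
```

View pics/c4.png

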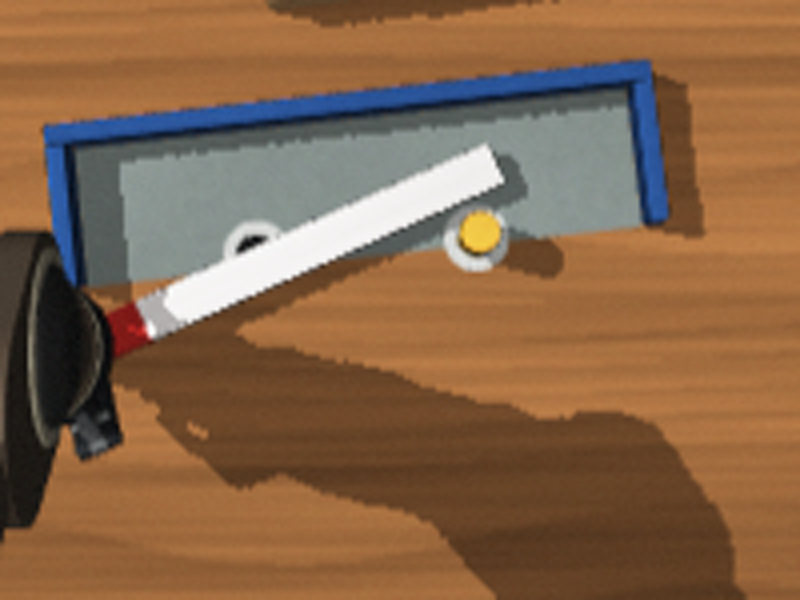

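Plain end at crop (493,165) has passed behind the post (480,233) with clearance. Continuing.

Emit:
drive_tool --pt "0.3 -0.74 0 0 0 0 1" --pt "0.3 -0.74 0 0 0 0 1" --pt "0.3 -0.74 0 0 0 0 1" --pt "0.3 -0.74 0 0 0 0 1" --pt "0.3 -0.74 0 0 0 0 1" --pt "0.3 -0.74 0 0 0 0 1" --pt "0.3 -0.74 0 0 0 0 1" --pt "0.2 -0.5 0 0 0 0 1" --pt "0 0 0 0 0 0 1"

```text
clock: 13.02
ee_pos: [0.557, 0.1108, 0.0204]
tool_rot: [0.551, 0.835, -0.0, 0.0]
force: [0.1, -0.5, 1.2]
opening: -0.0
```

Emit:
drive_tool --pt "-0.78 1.85 0 0 0 0 1" --pt "0 0 5 0 0 0 1" --pt "0 0 5 0 0 0 1" --pt "0 0 0 0 0 0 1"

```text
clock: 13.52
ee_pos: [0.5514, 0.1305, 0.1242]
tool_rot: [0.55, 0.835, 0.003, 0.002]
force: [-0.1, 0.4, -0.7]
opening: -0.0
```

Run:
```python
from h import *
s=r.get_state();print(s['ee_pos'],s['tool_rot'],bay(s['ee_pos']))
c=shot('top')
plain(c)
cv2.imwrite('pics/c5.png',cv2.resize(c['img'][150:300,190:390][...,::-1],None,fx=4,fy=4,interpolation=cv2.INTER_CUBIC))
```

```text
[0.55141435 0.13054468 0.12418304] [0.55043943 0.83486722 0.00291097 0.0021645 ] [-109.2  135.1]
corners [[np.float64(-104.6), np.float64(74.9)], [np.float64(-36.4), np.float64(-148.0)], [np.float64(3.2), np.float64(-135.9)], [np.float64(-65.0), np.float64(87.1)]] size (0.04142696037888527, 0.23313002288341522)
```

View pics/c5.png

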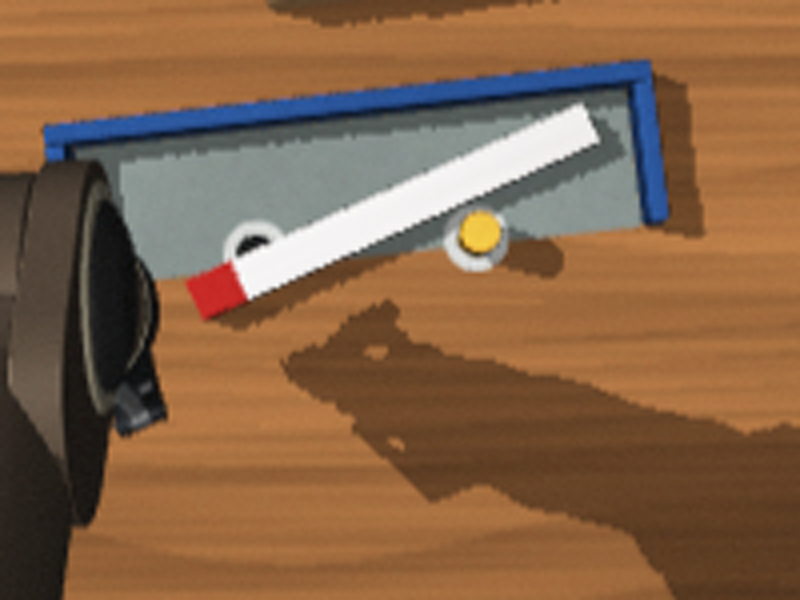

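Plain end (585,125) is well behind the post with red end (217,292) still outside the mouth, slant 0.30 rad. Now swinging the red end in with the open fingers on the front side.

Emit:
drive_tool --pt "0.1 -1.4 0 0 0 0.173 0.2" --pt "0.1 -1.4 0 0 0 0.173 0.2" --pt "0.1 -1.4 0 0 0 0.173 0.2" --pt "0.1 -1.4 0 0 0 0.173 0.2" --pt "0.1 -1.4 0 0 0 0.173 0.2" --pt "0.1 -1.4 0 0 0 0.173 0.2" --pt "0.1 -1.4 0 0 0 0.173 0.2" --pt "0.1 -1.4 0 0 0 0.173 0.2" --pt "0.1 -1.4 0 0 0 0.173 0.2" --pt "0 0 0 0 0 0 0.2" --pt "0 0 0 0 0 0 0.2"

```text
clock: 14.95
ee_pos: [0.5574, 0.0047, 0.1196]
tool_rot: [-0.193, 0.981, 0.0, -0.001]
force: [-0.2, -0.1, -0.0]
opening: 0.0685
```

Run:
```python
from h import *
s=r.get_state();q=s['tool_rot'];print(s['ee_pos'],bay(s['ee_pos']),s['opening'],np.degrees(np.arctan2(q[1]**2-q[0]**2,2*q[0]*q[1])))
```

```text
[0.55740821 0.00469155 0.11958294] [-115.2    9.2] 0.0684759306502284 112.20894517081383
```

Emit:
drive_tool --pt "0 0 -5 0 0 0 0.2" --pt "0 0 -4 0 0 0 0.2" --pt "0 0 -1.7 0 0 0 0.2" --pt "0 0 0 0 0 0 0.2" --pt "0.87 0.29 0 0 0 0 0.2" --pt "0.87 0.29 0 0 0 0 0.2" --pt "0.75 0.41 0 0 0 -0.05 0.2" --pt "0.77 0.38 0 0 0 -0.05 0.2" --pt "0.79 0.34 0 0 0 -0.05 0.2" --pt "0 0 0 0 0 0 0.2"

```text
clock: 16.2
ee_pos: [0.5998, 0.0219, 0.0142]
tool_rot: [-0.121, 0.993, 0.0, 0.001]
force: [-0.3, -0.1, 0.4]
opening: 0.0687
```

Run:
```python
from h import *
s=r.get_state();q=s['tool_rot'];print(s['ee_pos'],bay(s['ee_pos']),s['opening'],np.degrees(np.arctan2(q[1]**2-q[0]**2,2*q[0]*q[1]))-95.47)
c=shot('top');plain(c)
cv2.imwrite('pics/c6.png',cv2.resize(c['img'][150:300,190:390][...,::-1],None,fx=4,fy=4,interpolation=cv2.INTER_CUBIC))
```

```text
[0.59980406 0.02189467 0.01417218] [-71.4  22.3] 0.068682663042932 8.404952674623416
corners [[np.float64(-50.5), np.float64(-49.5)], [np.float64(-37.2), np.float64(-145.8)], [np.float64(-11.8), np.float64(-142.3)], [np.float64(-25.1), np.float64(-46.0)]] size (0.025628503412008286, 0.09713674336671829)
```

View pics/c6.png

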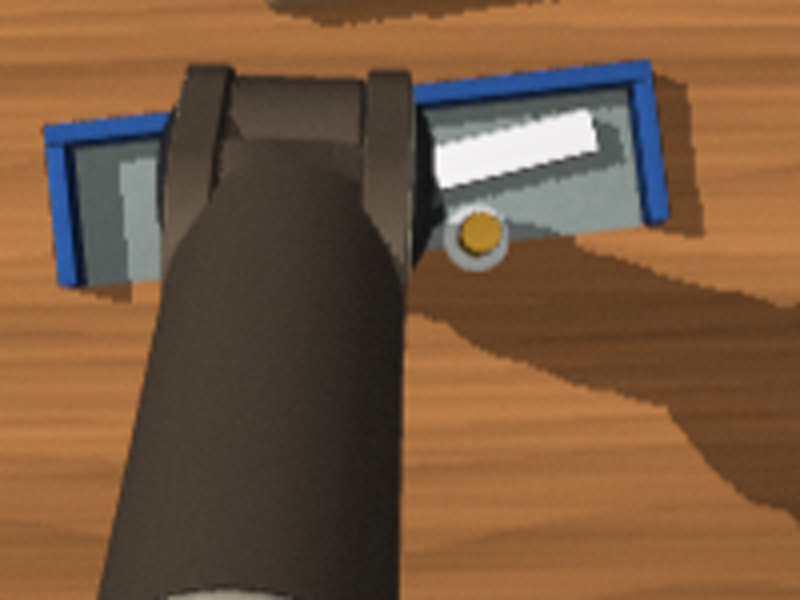

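Bar is pivoting on the plain end as planned (slant 0.14). Completing the turn, then a flat push.

Emit:
drive_tool --pt "0.8 0.3 0 0 0 -0.05 0.2" --pt "0.82 0.26 0 0 0 -0.05 0.2" --pt "0.83 0.22 0 0 0 -0.047 0.2" --pt "0.4 0.04 0 0 0 0 0.2" --pt "0.4 0.04 0 0 0 0 0.2" --pt "0 0 0 0 0 0 0.2"

```text
clock: 17.0
ee_pos: [0.6312, 0.0296, 0.0134]
tool_rot: [-0.047, 0.999, -0.0, 0.0]
force: [-0.4, -0.3, -0.4]
opening: 0.0683
```

Run:
```python
from h import *
s=r.get_state();q=s['tool_rot'];print(s['ee_pos'],bay(s['ee_pos']),s['force'],np.degrees(np.arctan2(q[1]**2-q[0]**2,2*q[0]*q[1]))-95.47)
c=shot('top');plain(c)
```

```text
[0.63116486 0.02962624 0.01335405] [-39.4  27. ] [-0.40502417 -0.33821874 -0.39995897] -0.03565358322488521
corners [[np.float64(-29.9), np.float64(-37.5)], [np.float64(-30.8), np.float64(-144.1)], [np.float64(-6.6), np.float64(-144.3)], [np.float64(-5.7), np.float64(-37.7)]] size (0.024224357679486275, 0.10663437843322754)
```

Emit:
drive_tool --pt "0.2 0.02 0 0 0 0 0.2" --pt "0.2 0.02 0 0 0 0 0.2" --pt "0 0 0 0 0 0 0.2"

```text
clock: 17.42
ee_pos: [0.635, 0.03, 0.0133]
tool_rot: [-0.047, 0.999, -0.0, 0.0]
force: [-1.6, 0.8, 0.5]
opening: 0.0684
```

Emit:
drive_tool --pt "0.2 0.02 0 0 0 0 0.2" --pt "0 0 0 0 0 0 0.2"

```text
clock: 17.68
ee_pos: [0.6358, 0.0301, 0.013]
tool_rot: [-0.047, 0.999, -0.0, -0.001]
force: [-5.4, -1.1, 2.5]
opening: 0.0687
```

Emit:
drive_tool --pt "0.15 0.01 0 0 0 0 0.2" --pt "0 0 0 0 0 0 0.2"

```text
clock: 17.92
ee_pos: [0.6358, 0.0302, 0.0128]
tool_rot: [-0.047, 0.999, -0.0, -0.003]
force: [-9.8, -2.9, 6.5]
opening: 0.0683
```

Emit:
drive_tool --pt "-0.5 -0.05 0 0 0 0 0.2" --pt "-1 -0.1 0 0 0 0 0.2" --pt "0 0 5 0 0 0 0.2" --pt "0 0 5 0 0 0 1" --pt "-5 0 2 0 0 0 1" --pt "-5 0 0 0 0 0 1" --pt "-5 0 0 0 0 0 1" --pt "-5 0 0 0 0 0 1" --pt "0 0 0 0 0 0 1"

```text
clock: 19.05
ee_pos: [0.4196, 0.0289, 0.1332]
tool_rot: [-0.047, 0.999, 0.001, -0.001]
force: [0.7, 0.4, 0.1]
opening: -0.0001
```

Run:
```python
from h import *
c=shot('top')
print(r.get_state()['ee_pos'])
im=c['img'][160:235,195:365]
cv2.imwrite('pics/c7.png',cv2.resize(im[...,::-1],None,fx=4.7,fy=4.7,interpolation=cv2.INTER_CUBIC))
plain(c)
cen,d,L,sz=bar(c);print(bay(cen),L,sz,'slant',np.arcsin(-(d@ux)),'ends',bay(cen+.13*d),bay(cen-.13*d))
```

```text
[0.42244173 0.0292111  0.13373751]
corners [[np.float64(-25.1), np.float64(84.8)], [np.float64(-24.9), np.float64(-144.0)], [np.float64(-1.2), np.float64(-144.0)], [np.float64(-1.4), np.float64(84.8)]] size (0.023697536438703537, 0.22881171107292175)
[-13.1 -14.2] 0.2595591206062216 (0.023697536438703537, 0.22881171107292175) slant 0.0006249114100561384 ends [-13.2 115.8] [ -13.1 -144.2]
```

View pics/c7.png

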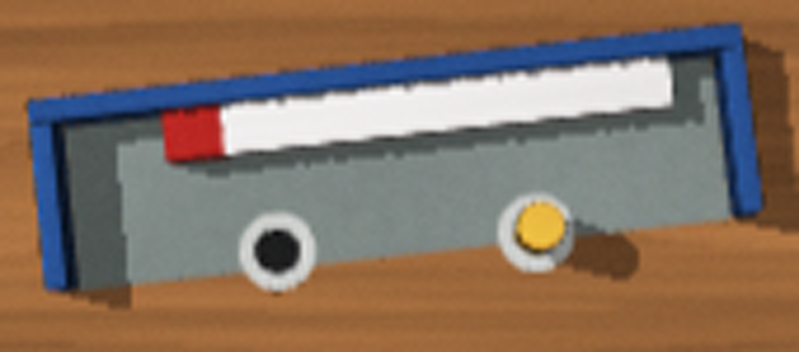

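The bar lies along the wall: red end (190,135), plain end (670,80), slant about 0.001 rad. I'll confirm the touch at both ends with a gentle press on each.

Emit:
drive_tool --pt "4.2 -2.84 0 0 0 0 1" --pt "4.2 -2.84 0 0 0 0 1" --pt "4.2 -2.84 0 0 0 0 1" --pt "4.2 -2.84 0 0 0 0 1" --pt "4.2 -2.84 0 0 0 0 1" --pt "0 0 -4 0 0 0 1" --pt "0 0 -4 0 0 0 1" --pt "0 0 -3.4 0 0 0 1" --pt "0 0 0 0 0 0 1"

```text
clock: 20.23
ee_pos: [0.6323, -0.113, 0.0164]
tool_rot: [-0.047, 0.999, 0.0, -0.002]
force: [-0.9, 0.0, -0.1]
opening: -0.0002
```

Emit:
drive_tool --pt "0.4 0.04 0 0 0 0 1" --pt "0.4 0.04 0 0 0 0 1" --pt "0.2 0.02 0 0 0 0 1" --pt "0.2 0.02 0 0 0 0 1" --pt "0 0 0 0 0 0 1"

```text
clock: 20.85
ee_pos: [0.6456, -0.1117, 0.0196]
tool_rot: [-0.047, 0.999, 0.0, 0.0]
force: [0.2, 0.6, 0.1]
opening: 0.0002
```

Emit:
drive_tool --pt "0.2 0.02 0 0 0 0 1" --pt "0.15 0.01 0 0 0 0 1" --pt "0 0 0 0 0 0 1"

```text
clock: 21.22
ee_pos: [0.649, -0.1115, 0.0193]
tool_rot: [-0.047, 0.999, -0.0, -0.0]
force: [0.3, -0.0, -1.1]
opening: -0.0006
```

Emit:
drive_tool --pt "0.15 0.01 0 0 0 0 1" --pt "0 0 0 0 0 0 1"

```text
clock: 21.48
ee_pos: [0.6495, -0.1115, 0.0191]
tool_rot: [-0.047, 0.999, 0.0, -0.001]
force: [-3.7, 0.3, 2.1]
opening: -0.0
```

Emit:
drive_tool --pt "0.15 0.01 0 0 0 0 1" --pt "0 0 0 0 0 0 1"

```text
clock: 21.72
ee_pos: [0.6496, -0.1115, 0.0189]
tool_rot: [-0.047, 0.999, 0.0, -0.002]
force: [-7.9, -0.0, 6.5]
opening: 0.0002
```

Emit:
drive_tool --pt "-0.4 -0.04 0 0 0 0 1" --pt "-0.6 -0.06 0 0 0 0 1" --pt "0 0 4 0 0 0 1" --pt "0 0 4 0 0 0 1" --pt "-0.5 4 0 0 0 0 1" --pt "-0.5 4 0 0 0 0 1" --pt "-0.5 4 0 0 0 0 1" --pt "-0.4 4 0 0 0 0 1" --pt "0 3.2 -2 0 0 0 1" --pt "0 0 -3 0 0 0 1" --pt "0 0 -3 0 0 0 1" --pt "0 0 0 0 0 0 1"

```text
clock: 23.22
ee_pos: [0.6211, 0.0796, 0.0173]
tool_rot: [-0.047, 0.999, -0.0, -0.002]
force: [0.4, -0.4, -0.3]
opening: 0.0001
```

Emit:
drive_tool --pt "0.4 0.04 0 0 0 0 1" --pt "0.4 0.04 0 0 0 0 1" --pt "0.2 0.02 0 0 0 0 1" --pt "0.1 0.01 0 0 0 0 1" --pt "0 0 0 0 0 0 1"

```text
clock: 23.85
ee_pos: [0.6311, 0.0804, 0.02]
tool_rot: [-0.047, 0.999, 0.0, -0.003]
force: [-11.0, -1.1, 8.4]
opening: -0.0
```

Emit:
drive_tool --pt "0.15 0.01 0 0 0 0 1" --pt "0 0 0 0 0 0 1"

```text
clock: 24.1
ee_pos: [0.6311, 0.0804, 0.0198]
tool_rot: [-0.047, 0.999, 0.0, -0.004]
force: [-15.7, -1.1, 10.3]
opening: 0.0001
```

All three presses stopped at the same depth (bay x of about -34.7 mm), so both ends are on the wall. Withdrawing.

Emit:
drive_tool --pt "-0.4 -0.04 0 0 0 0 1" --pt "-1 -0.1 0 0 0 0 1" --pt "0 0 4 0 0 0 1" --pt "0 0 5 0 0 0 1" --pt "-5 0 3 0 0 0 1" --pt "-5 0 0 0 0 0 1" --pt "-5 0 0 0 0 0 1" --pt "-4 0 0 0 0 0 1" --pt "0 0 0 0 0 0 1" --pt "0 0 0 0 0 0 1"

```text
clock: 25.35
ee_pos: [0.4327, 0.0798, 0.1402]
tool_rot: [-0.047, 0.999, 0.0, 0.001]
force: [0.0, 0.1, 0.2]
opening: 0.0
```

Run:
```python
from h import *
c=shot('top','top9.png')
s=r.get_state();print(s['clock'],s['ee_pos'],s['force'],np.abs(s['qd']).max())
cen,d,L,sz=bar(c);print(bay(cen),L,sz,'slant',np.arcsin(-(d@ux)),'ends',bay(cen+.13*d),bay(cen-.13*d))
c0=np.load('pics/top0.npy',allow_pickle=True).item()
D=np.abs(c['img'].astype(int)-c0['img']).max(2)
for n,(x0,x1,y0,y1) in dict(jar=(85,122,245,280),screw=(435,490,210,300),case=(248,328,108,158)).items(): print(n,(D[y0:y1,x0:x1]>40).sum())
```

```text
25.4 [0.43295103 0.07972213 0.13995246] [-0.02947323 -1.31654075  0.27280912] 0.014119204237558169
[-13.2 -14.4] 0.2598444388211805 (0.02361915074288845, 0.22909700870513916) slant 0.0006250078220780003 ends [-13.3 115.6] [ -13.1 -144.3]
jar 0
screw 0
case 0
```

View pics/top9.png

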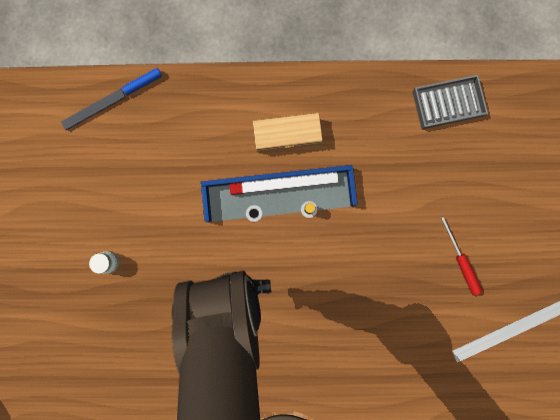

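The bar runs along the back wall from (235,188) to (337,178). The jar, screwdriver and case haven't moved, and the arm is clear. Handing in.

```bash
python3 -c "
from station import r
print(r.finish_job())"
```

```text
the job is handed in; nothing more can be done
None
```

The bar is in the blue bay, flat along the back wall, and the job was handed in at about 25 s of the 72 s allowed. I only pushed it:

1. I pushed its plain end to shift the bar sideways (+y).
2. I pushed its front side to slant it at about 0.3 rad.
3. I pushed its red end so the plain end slid in behind the yellow post.
4. I swung the red end in with the open fingers and pressed the bar flat against the wall.

**Last checks:**
- **Position:** the top camera puts the bar's ends at x = -13.3 mm (red) and -13.1 mm (plain), where home is -12.5 mm. The slant is about 0.001 rad. The 0.6–0.8 mm difference is within the camera's 2 mm calibration.
- **Contact:** presses near the plain end, near the middle and near the red end, at 8 to 16 N sideways, all stopped at the same depth to within about 0.2 mm. So both ends are touching the wall.
- **Bystanders:** the areas around the jar, screwdriver and case show no change from the first picture.
- **Fingers:** they finished shut, 14 cm above the bench and away from everything.

No check failed or disagreed. During the presses I also saw up to 10 N of upward force on the fingers, but the final picture showed the bar unchanged.

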